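Sort the sculptor's hardware into the bin caddy

ROBOT

A 7-joint arm with a two-finger parallel gripper is mounted at the origin on the work surface. World frame = base frame: x ahead of the robot, y to its left, z up, the work surface at z = 0. Lengths are in m, angles in rad, forces in N, time in s.
With the tool pointing down it reaches from about 0.4 to 0.875 m from the base axis. Payload 19.3 kg.
Tool frame: the origin (TCP) lies at the very end of the fingers, on their centre line; the grasp point (between the pads) lies 19 mm behind it; z points along the fingers, y is the line along which they close (so a half turn about z gives the same grasp; the last joint's range is limited). The gripper opens to 85 mm and grips with 20 to 120 N. Pads are 22 mm wide; open, the fingers measure 114 mm over their backs; the gripper's body (76 mm by 85 mm) begins 54 mm behind the grasp point. The pads swing forward as they close: fully open they stand 13 mm farther back than shut.
Start: joints at [1.217, 0.521, -0.036, 1.599, 0.021, 1.021, -0.113], TCP at [0.175, -0.6, 0.231] pointing down, gripper open.
Joint ranges: [-2.91, 2.91], [-0.3, 2.13], [-1.5, 1.42], [0.17, 2.43], [-1.26, 4.41], [0.16, 1.93], [-2.52, 2.52]. Speed limits (rad/s): [1.89, 1.89, 2.39, 2.39, 3.01, 3.01, 3.01].

INTERFACE

Orientations are given as [roll, pitch, yaw] about the fixed x, y, z axes, in that order (R = Rz(yaw) Ry(pitch) Rx(roll)).
In Python, from workcell import monitor, viewer, bot gives the robot as it stands.
- The arm moves only by the tool move_arm, never from a script. Its arguments are lists of equal length, an entry for each row: "gripper": the opening, from 0 (shut) to 1 (fully open); "linear": the shift along the tool's x, y, z in cm, a list of three; "twist": the turn about the tool's z in degrees. A call has 1 to 8 rows; each row shifts and turns the commanded pose from where the row before left it, along the tool's axes as they then stand; what a row does not reach is not made up. A row lasts 1/10 s, in which the tool goes at most 50 mm and 8.59 degrees, less where a joint would pass 70% of its speed; a pose out of reach is approached as far as the arm can. A call with a gripper value outside its range is refused whole. The fingers move at their own pace and stop on an object; "squeeze" is the grip in N (left out, the last holds). Time passes only in rows, so rows that do not move let the fingers close. It gives the time, the measured TCP pose, the force, the opening and the grip force at its end, in the units of the state.
- monitor.observe(): the state, without advancing time (a new reading comes with each control period).
- viewer.grab_frame(name): name is "side" or "top"; returns a dict with "img" (480x640x3 uint8, red, green, blue), "K" (3x3 intrinsics, pixels), "eye" and "rotation" of the camera in the world. Camera axes: x right, y up, looking along -z (the intrinsics and any distortion apply to the point x, -y, -z); pixel columns grow to the right and rows downward; lengths in m; the calibration is good to about 2 mm. A picture is of the moment at which its call begins. There is no depth.
- bot.job_done(): hands the job in; it is judged then, once.
The state is a dict: "clock": time; "qpos": joint angles; "qd": joint speeds; "joint_efforts": joint torques, N m; "position": TCP position; "tool_rot": TCP orientation; "force": force on the tool from outside, world axes, zero at the start; "moment": the same for the moment, N m; "grip_width": finger opening in m; "finger_force": force on a finger pad.
Only numpy, scipy, OpenCV 4.12 (cv2) and the standard library are available. Lean on these libraries where they do the work, as an engineer would, in place of code of your own. Each camera call takes 0.05 s, during which the arm holds its last target. There are 200 camera calls.

TASK

Clear the loose hardware off the bench into the caddy: put the bolt, the pipe ring, the gear and the square tube piece each into the bin that already holds its own kind, set down on the bin's empty floor beside the stock: the bolt lying level, the others flat and the same way up as on the bench. The headless hexagonal bar and the solid round slug are offcuts with no bin: leave them where they lie.

Things in the scene. Friction and masses are not known exactly. Their poses are not given: they have to be found in the camera images.
- bolt: The loose hex bolt: steel, lying, 73 mm long over all, hexagon head 30 mm across flats and 13 mm long, shank 20 mm diameter. Origin: on the bench (height of its underside) under the middle of its length, where the shank can be gripped; x level along the bolt to the shank's tip (head at -x), y across, z up. Shank axis 13 mm above the bench there.
- ring: The loose pipe ring: slice of steel pipe, outside diameter 50, bore 38, height 22 mm, lying flat, open hole seen from above. Origin: centre of its underside, z up.
- gear: The loose gear: steel, 52 mm over the 16 teeth, toothed part 14 mm high, with a 30 mm diameter hub on top to 26 mm height; lies flat, hub up. Origin: centre of its underside, z up.
- tube: The loose square tube piece: steel, 40 by 40 mm, walls 4 mm, 35 mm high, standing on its cut end, open square hole seen from above. Origin: centre of its underside, x and y square to its sides, z up.
- bar_offcut: Offcut of plain hexagonal steel bar, 22 mm across flats, 73 mm long: as long as the bolt but with no head and no thread. It has no bin. Origin: centre of its underside, x along the bar.
- slug_offcut: Solid round steel slug, 50 mm diameter, 22 mm high: as big as the ring but with no hole. It has no bin. Origin: centre of its underside, z up.
- bin_bolts: Open sheet-metal bin for the bolt, outside 136 (x) by 110 (y) by 43 mm high, walls and floor 3 mm; one of four standing 2 by 2, fixed, in a lower 290 by 238 mm caddy (35 mm bow handles at its y ends). Origin: centre of its underside, 4 mm above the bench; z up, rim at +43. Stock lies from x = +10 mm on: two hex bolts lying side by side, 30 mm high. Empty floor: 75 by 104 mm about x -27, y 0.
- bin_rings: Open sheet-metal bin for the ring, outside 136 (x) by 110 (y) by 43 mm high, walls and floor 3 mm; one of four standing 2 by 2, fixed, in a lower 290 by 238 mm caddy (35 mm bow handles at its y ends). Origin: centre of its underside, 4 mm above the bench; z up, rim at +43. Stock lies from x = +10 mm on: two pipe rings, 22 mm high. Empty floor: 75 by 104 mm about x -27, y 0.
- bin_gears: Open sheet-metal bin for the gear, outside 136 (x) by 110 (y) by 43 mm high, walls and floor 3 mm; one of four standing 2 by 2, fixed, in a lower 290 by 238 mm caddy (35 mm bow handles at its y ends). Origin: centre of its underside, 4 mm above the bench; z up, rim at +43. Stock lies from x = +10 mm on: two gears, 26 mm high. Empty floor: 75 by 104 mm about x -27, y 0.
- bin_tubes: Open sheet-metal bin for the square tube piece, outside 136 (x) by 110 (y) by 43 mm high, walls and floor 3 mm; one of four standing 2 by 2, fixed, in a lower 290 by 238 mm caddy (35 mm bow handles at its y ends). Origin: centre of its underside, 4 mm above the bench; z up, rim at +43. Stock lies from x = +10 mm on: two pieces of square tube, 35 mm high. Empty floor: 75 by 104 mm about x -27, y 0.

How it is judged:
By the outcome, as a careful person would: the job done as asked, in the order asked, and still so for the second after the job is handed in, with the robot touching nothing.
It also fails if it takes over 96 s, if anything falls off the work surface, if the arm or the gripper's body presses on something with over 40 N, if the wrist force passes 120 N, or if a joint passes its speed limit or range.

## Working session

There is one attempt and no reset: what is moved stays moved. The work goes in short steps, Python scripts to look and compute and a tool call to move; the robot and the scene stay as the last step left them, time stands still between calls to the robot, and variables do not carry over. Pictures are saved under pics/ and viewed, at most 14 in all, crops included, and the job is handed in when it is done.

Besides the shell and the picture viewer there is one more tool, called after "Call:" in YAML: its name, and indented under it one key for each argument. move_arm: Moves the arm, as the interface text tells. Its arguments: {"type":"object","properties":{"gripper":{"type":"array"},"linear":{"type":"array"},"twist":{"type":"array"},"squeeze":{"type":"number"}},"required":["gripper","linear","twist"]}

```bash
ls; mkdir -p pics; python3 - <<'E'
from workcell import monitor, viewer, bot
import cv2
s=monitor.observe()
for k,v in s.items(): print(k,v)
for n in("top","side"):
    f=viewer.grab_frame(n); cv2.imwrite(f"pics/{n}0.png",f["img"][:,:,::-1]); print(n,[ (k,v) for k,v in f.items() if k!="img"])
E
```

```text
pics
clock 0.0
qpos [ 1.21682101  0.52201494 -0.03635587  1.59998049  0.02118542  1.02109162
 -0.11275133]
qd [-8.37152397e-04  8.63204538e-04 -1.42480762e-05 -3.50082251e-04
 -2.08682446e-03  3.41974751e-03 -1.87942128e-04]
joint_efforts [-3.32793010e-03 -9.27126646e+01  1.97740965e+00 -3.69934487e+01
  1.74627191e-02  8.22765694e-03  7.90642048e-06]
position [ 0.17488355 -0.59969627  0.23073468]
tool_rot [-3.14048360e+00  5.17769252e-05  2.83830610e-01]
force [ 0.61217953 -0.09257928 -0.01112492]
moment [ 0.01504724  0.03289445 -0.04451462]
finger_force 0.0
grip_width 0.0857804480264217
top [('K', array([[542.51904116,   0.        , 314.90751886],
       [  0.        , 542.51904116, 245.90776949],
       [  0.        ,   0.        ,   1.        ]])), ('eye', array([ 0.36578586, -0.03163672,  1.01550416])), ('rotation', array([ 0.16273115,  0.01780756, -1.55855455]))]
side [('K', array([[521.63804144,   0.        , 317.8455762 ],
       [  0.        , 521.63804144, 239.94269784],
       [  0.        ,   0.        ,   1.        ]])), ('eye', array([0.45596128, 0.74620334, 0.68060997])), ('rotation', array([ 0.89864077, -0.00996803, -3.01224712]))]
```

View pics/top0.png

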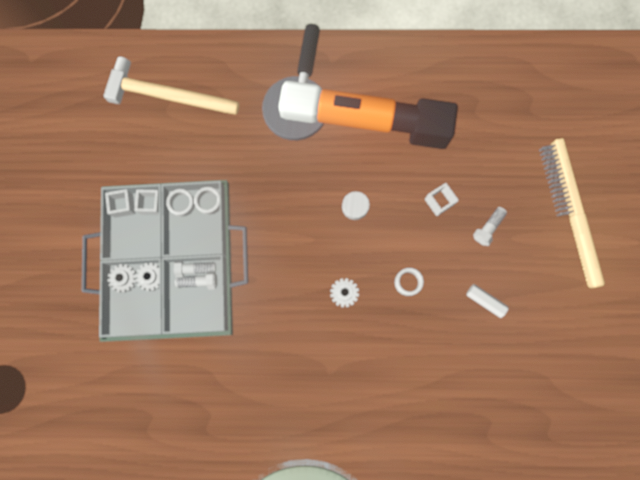

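View pics/side0.png

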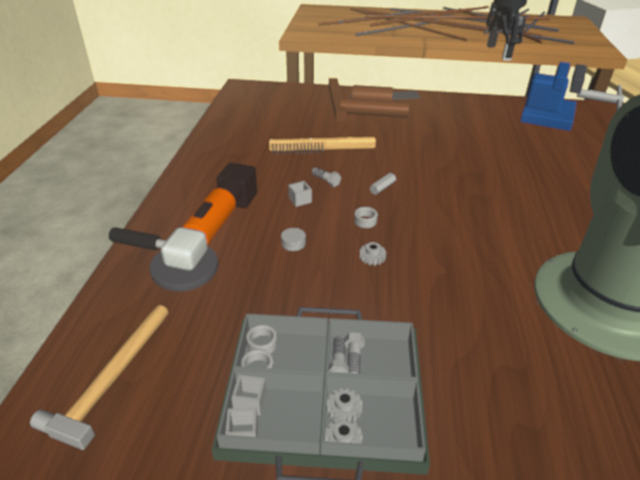

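```bash
python3 - <<'E'
import cv2
im=cv2.imread("pics/top0.png")
cv2.imwrite("pics/obj.png",cv2.resize(im[180:330,325:525],None,fx=4,fy=4,interpolation=cv2.INTER_CUBIC))
cv2.imwrite("pics/cad.png",cv2.resize(im[172:347,75:255],None,fx=3.4,fy=3.4,interpolation=cv2.INTER_CUBIC))
E
cat > h.py <<'E'
import numpy as np
from scipy.spatial.transform import Rotation as R
from workcell import monitor, viewer, bot
CAM={"top":(542.51904116,314.90751886,245.90776949,[0.36578586,-0.03163672,1.01550416],[0.16273115,0.01780756,-1.55855455]),
"side":(521.63804144,317.8455762,239.94269784,[0.45596128,0.74620334,0.68060997],[0.89864077,-0.00996803,-3.01224712])}
def w(cam,u,v,z):
    f,cx,cy,e,r=CAM[cam]; d=R.from_euler("xyz",r).apply([(u-cx)/f,-(v-cy)/f,-1]); e=np.array(e)
    return e+d*(z-e[2])/d[2]
def px(cam,p):
    f,cx,cy,e,r=CAM[cam]; c=R.from_euler("xyz",r).inv().apply(np.array(p)-e)
    return cx+f*c[0]/-c[2], cy+f*c[1]/c[2]
E
```

```text
(no output)
```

View pics/obj.png

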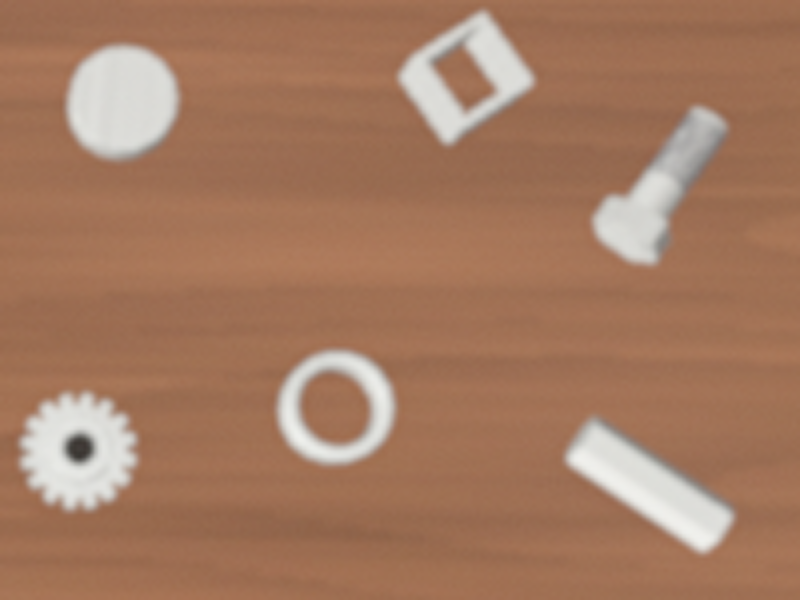

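View pics/cad.png

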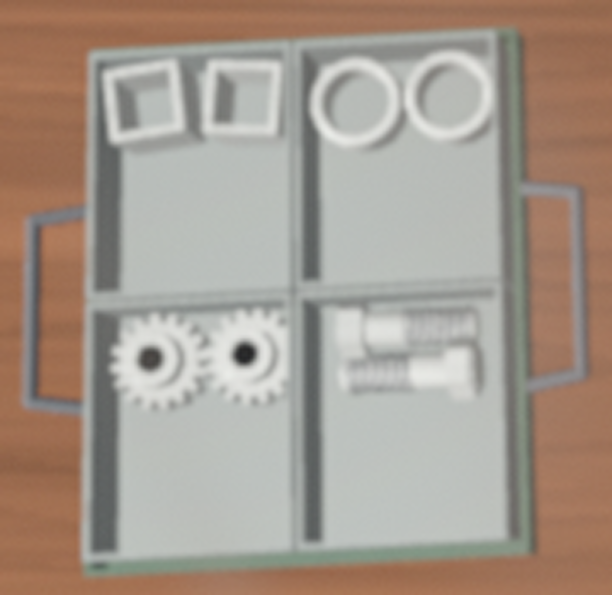

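```bash
cat > fit.py <<'E'
from h import *
import cv2
from scipy.optimize import minimize
def ngon(r,n,z,ph=0):
    a=np.arange(n)*2*np.pi/n+ph; return [[r*np.cos(t),r*np.sin(t),z] for t in a]
def cyl(r,z0,z1,n=32,ph=0): return np.array(ngon(r,n,z0,ph)+ngon(r,n,z1,ph))
def bolt():
    h=[[x,y,z] for x in(-.0365,-.0235) for y,z in [(a[0],a[1]) for a in ngon(.03/3**.5,6,0,np.pi/6*0)]]
    h=np.array(h)+[0,0,.015]
    s=[]
    for x,zc in((-.0235,.0145),(.0365,.0108)):
        s+=[[x,a[0]*1,zc+a[1]] for a in ngon(.010,16,0)]
    return [h,np.array(s)]
sq=[[x,y] for x in(-1,1) for y in(-1,1)]
M={"bolt":bolt(),"ring":[cyl(.025,0,.022)],"gear":[cyl(.0252,0,.014),cyl(.015,0,.026)],
"tube":[np.array([[.02*x,.02*y,z] for x,y in sq for z in(0,.035)])]}
def render(name,p,cam,S=4):
    m=np.zeros((480*S,640*S),np.uint8); Rz=R.from_euler("z",p[2])
    for part in M[name]:
        q=Rz.apply(part)+[p[0],p[1],0]
        uv=np.array([px(cam,t) for t in q]); uv=((uv+.5)*S-.5)
        cv2.fillConvexPoly(m,cv2.convexHull(np.round(uv*16).astype(np.int32)),255,shift=4)
    return m
def seg(img,S=4):
    hsv=cv2.cvtColor(cv2.resize(img,None,fx=S,fy=S,interpolation=cv2.INTER_CUBIC),cv2.COLOR_RGB2HSV)
    return (hsv[...,1]<80).astype(np.uint8)*255
def fit(name,img,cam,p0,fill=True):
    s=seg(img); r0=render(name,p0,cam); box=cv2.boundingRect(cv2.dilate(r0,np.ones((25,25))))
    x,y,ww,hh=box; s=s[y:y+hh,x:x+ww].copy()
    c,_=cv2.findContours(s,cv2.RETR_EXTERNAL,cv2.CHAIN_APPROX_NONE); c=max(c,key=cv2.contourArea)
    s[:]=0; cv2.drawContours(s,[c],-1,255,-1)
    def cost(d):
        r=render(name,[p0[0]+d[0],p0[1]+d[1],p0[2]+d[2]*20],cam)[y:y+hh,x:x+ww]
        return np.count_nonzero(r!=s)/np.count_nonzero(s)
    b=minimize(cost,[0,0,0],method="Nelder-Mead",options=dict(initial_simplex=[[0,0,0],[.004,0,0],[0,.004,0],[0,0,.008]],xatol=1e-5,fatol=1e-5))
    return np.array(p0)+b.x*[1,1,20],b.fun
E
python3 - <<'E'
from fit import *
top=cv2.imread("pics/top0.png")[:,:,::-1]; side=cv2.imread("pics/side0.png")[:,:,::-1]
o=lambda x,y:(325+x/4-.4,180+y/4-.4)
g={}
for n,(a,b),z in(("bolt",(660,188),.013),("ring",(336,407),.022),("gear",(79,450),.014),("tube",(463,78),.02)):
    q=w("top",*o(a,b),z); g[n]=[q[0],q[1],0]
b=w("top",*o(632,228),.015);t=w("top",*o(708,122),.01); print("bolt len",np.linalg.norm(t-b)); g["bolt"][2]=np.arctan2(*(t-b)[1::-1])
b=w("top",*o(448,145),.01);t=w("top",*o(398,77),.01); g["tube"][2]=np.arctan2(*(t-b)[1::-1])
for n in g:
    print(n,np.round(g[n],4))
    for c,im in(("top",top),("side",side)):
        p,e=fit(n,im,c,g[n]); print("  ",c,np.round(p,4),round(e,3))
P=np.array([[90,50],[296,42],[500,35],[88,305],[296,294],[505,287],[84,553],[295,547],[522,540]])
W=np.array([w("top",75+a/3.4-.35,172+b/3.4-.35,.047)[:2] for a,b in P]);print(np.round(W,4))
E
```

```text
bolt len 0.06528168227589505
bolt [ 0.5699 -0.3386 -0.6431]
   top [ 0.574  -0.3415 -0.6607] 0.132
   side [ 0.5725 -0.3401 -0.6106] 0.085
ring [ 0.4645 -0.1843  0.    ]
   top [ 0.4648 -0.1862  0.2556] 0.091
   side [ 0.4653 -0.1842  0.0049] 0.047
gear [ 0.4442 -0.0671  0.    ]
   top [ 0.4443 -0.0673 -0.0122] 0.131
   side [ 0.4437 -0.0657  0.0835] 0.091
tube [ 0.6203 -0.2465  0.6082]
   top [ 0.6211 -0.2475  0.5132] 0.114
   side [ 0.62   -0.2464  0.6742] 0.067
[[0.6329 0.3858]
 [0.6382 0.273 ]
 [0.643  0.1616]
 [0.4926 0.3761]
 [0.4996 0.2649]
 [0.5044 0.1533]
 [0.3621 0.3682]
 [0.3665 0.2577]
 [0.3716 0.1392]]
```

```bash
python3 - <<'E'
from fit import *
C=np.array([.5023,.265]);th=.052;Rz=R.from_euler("z",th)
tiles=[]
for cam,(x0,y0,x1,y1) in(("top",(75,172,255,347)),("side",(205,300,440,475))):
    im=cv2.imread(f"pics/{cam}0.png");k=3 if cam=="top" else 2
    k=2.2 if cam=="top" else 1.7
    k=2.1;S=k
    im=cv2.resize(im[y0:y1,x0:x1],None,fx=k,fy=k,interpolation=cv2.INTER_CUBIC)
    def P(v):
        q=Rz.apply(v)+[C[0],C[1],0];u=px(cam,q);return (int((u[0]-x0+.5)*k*16),int((u[1]-y0+.5)*k*16))
    for sx in(-1,1):
        for sy in(-1,1):
            b=np.array([sx*.069,sy*.056,0])
            cv2.polylines(im,[np.array([P(b+[a*.068,c*.055,.047]) for a,c in((-1,-1),(-1,1),(1,1),(1,-1))])],True,(0,0,255),1,cv2.LINE_AA,4)
            cv2.polylines(im,[np.array([P(b+[-.027+a*.0375,c*.052,.007]) for a,c in((-1,-1),(-1,1),(1,1),(1,-1))])],True,(255,0,0),1,cv2.LINE_AA,4)
    tiles.append(im)
h=max(t.shape[0] for t in tiles)
tiles=[cv2.copyMakeBorder(t,0,h-t.shape[0],0,0,0) for t in tiles]
o=np.hstack(tiles)[:, :880]; print(o.shape); cv2.imwrite("pics/ov.png",cv2.resize(o,None,fx=.91,fy=.91,interpolation=cv2.INTER_AREA))
E
```

```text
(368, 872, 3)
```

View pics/ov.png

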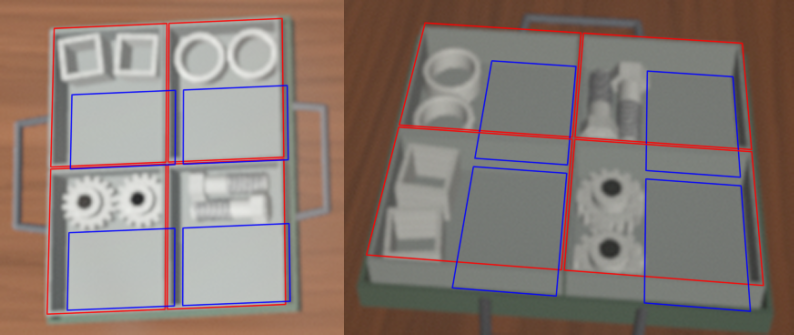

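Call:
move_arm:
  gripper: [1,1,1,1,1,1,1,1]
  linear:
    - [0,0,0]
    - [0,0,0]
    - [0,0,0]
    - [0,0,0]
    - [0,0,0]
    - [0,0,0]
    - [0,0,0]
    - [0,0,0]
  twist: [-8.5,-8.5,-8.5,-8.5,-8.5,-8.5,-8.5,-8.5]
  squeeze: 60

```text
clock: 0.9
position: [0.1749, -0.5998, 0.231]
tool_rot: [-3.141, -0.001, 1.477]
force: [-0.5, -0.0, 0.3]
grip_width: 0.0857
finger_force: 0.0
```

Call:
move_arm:
  gripper: [1,1,1,1,1,1,1,1]
  linear:
    - [0,0,0]
    - [0,0,0]
    - [0,0,0]
    - [0,0,0]
    - [0,0,0]
    - [0,0,0]
    - [0,0,0]
    - [0,0,0]
  twist: [-8.4,-8.4,-8.4,-8.4,-8.4,-8.5,-8.5,0]

```text
clock: 1.7
position: [0.1747, -0.5999, 0.2309]
tool_rot: [3.141, -0.0, 2.503]
force: [-0.9, -0.3, -0.4]
grip_width: 0.0854
finger_force: 0.0
```

```bash
cat > go.py <<'E'
import sys
from h import *
def go(x,y,z,yaw=None):
    s=monitor.observe(); r=R.from_euler("xyz",s["tool_rot"]); p=np.array(s["position"])
    # commanded frame is level: use pure yaw
    rr=R.from_euler("xyz",[np.pi,0,s["tool_rot"][2]])
    if yaw is not None: print("twist deg",np.round(-np.degrees((yaw-s["tool_rot"][2]+np.pi)%(2*np.pi)-np.pi),1))
    d=rr.inv().apply(np.array([x,y,z])-p)*100
    print("cm",np.round(d,2),"rows",np.linalg.norm(d)/5, "tilt",np.round(s["tool_rot"],4))
    if yaw is not None: print("after turn cm",np.round(R.from_euler("xyz",[np.pi,0,yaw]).inv().apply(np.array([x,y,z])-p)*100,2))
go(*map(float,sys.argv[1:]))
E
python3 go.py .573 -.341 .12 2.506
```

```text
twist deg -0.2
cm [-16.54  44.53  11.09] rows 9.756659993362478 tilt [ 3.1409e+00 -4.0000e-04  2.5029e+00]
after turn cm [-16.68  44.48  11.09]
```

Call:
move_arm:
  gripper: [1,1,1,1,1,1,1,1]
  linear:
    - [-1.4,3.7,0.9]
    - [-1.4,3.7,0.9]
    - [-1.4,3.7,0.9]
    - [-1.4,3.7,0.9]
    - [-1.4,3.7,0.9]
    - [-1.4,3.7,0.9]
    - [-1.4,3.7,0.9]
    - [-1.4,3.7,0.9]
  twist: [0,0,0,0,0,0,0,0]

```text
clock: 2.5
position: [0.4429, -0.4288, 0.1588]
tool_rot: [-3.141, -0.0, 2.495]
force: [-0.0, -0.9, -0.9]
grip_width: 0.0856
finger_force: 0.0
```

Call:
move_arm:
  gripper: [1,1,1,1,1,1]
  linear:
    - [-1.4,3.7,0.9]
    - [-1.4,3.7,0.9]
    - [-1.4,3.7,0.9]
    - [-1.2,3.8,0.9]
    - [0,0,0]
    - [0,0,0]
  twist: [0,0,0,0,0,0]

```text
clock: 3.1
position: [0.5746, -0.3417, 0.1227]
tool_rot: [-3.141, -0.001, 2.498]
force: [-0.2, 0.0, 0.6]
grip_width: 0.0855
finger_force: 0.0
```

```bash
python3 go.py .573 -.341 .004 2.506; python3 - <<'E'
from h import *
import cv2
t=viewer.grab_frame("top")["img"][150:290,410:580,::-1]; s=viewer.grab_frame("side")["img"][110:250,240:410,::-1]
cv2.imwrite("pics/a1.png",cv2.resize(np.hstack([t,s]),None,fx=2.3,fy=2.3,interpolation=cv2.INTER_CUBIC))
E
```

```text
twist deg -0.4
cm [ 0.17 -0.04 11.87] rows 2.373988290078004 tilt [-3.1414e+00 -9.0000e-04  2.4981e+00]
after turn cm [ 0.17 -0.04 11.87]
```

View pics/a1.png

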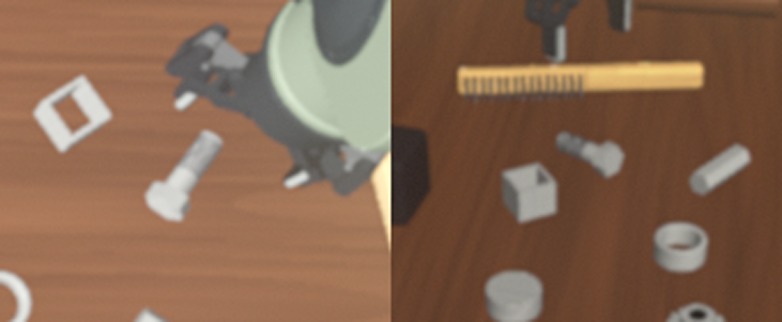

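```bash
python3 - <<'E'
from h import *
for z in(.123,.136,.145): print(z,w("top",514.8,210.4,z), w("top",490.4,193.5,z)-w("top",539,227,z))
print(w("side",240+555/2.3,110+55/2.3,.136),w("side",240+627/2.3,110+25/2.3,.136))
E
```

```text
0.123 [ 0.57549715 -0.34792304  0.123     ] [ 5.68316340e-02  7.81408633e-02 -1.11022302e-16]
0.136 [ 0.57244255 -0.34331609  0.136     ] [0.05600384 0.07700268 0.        ]
0.145 [ 0.57032782 -0.34012666  0.145     ] [0.05543075 0.07621471 0.        ]
[ 0.22172332 -0.36845681  0.136     ] [ 0.14011768 -0.44813908  0.136     ]
```

Call:
move_arm:
  gripper: [1,1,1,1,1]
  linear:
    - [0.2,0,4]
    - [0,0,4]
    - [0,0,2.5]
    - [0,0,1.2]
    - [0,0,0]
  twist: [0,0,0,0,0]

```text
clock: 3.7
position: [0.5715, -0.342, 0.0054]
tool_rot: [-3.141, -0.002, 2.498]
force: [-0.6, -0.3, 0.5]
grip_width: 0.0851
finger_force: 0.0
```

Call:
move_arm:
  gripper: [0,0,0,0,0,0,0,0]
  linear:
    - [0,0,0]
    - [0,0,0]
    - [0,0,0]
    - [0,0,0]
    - [0,0,0]
    - [0,0,0]
    - [0,0,0]
    - [0,0,0]
  twist: [0,0,0,0,0,0,0,0]
  squeeze: 60

```text
clock: 4.5
position: [0.5727, -0.3419, 0.007]
tool_rot: [-3.141, 0.001, 2.5]
force: [-1.3, 0.4, 8.2]
grip_width: 0.0177
finger_force: 58.3
```

Call:
move_arm:
  gripper: [0,0,0,0]
  linear:
    - [0,0,-2]
    - [0,0,-4]
    - [0,0,-4]
    - [0,0,0]
  twist: [0,0,0,0]

```text
clock: 4.9
position: [0.5752, -0.3424, 0.113]
tool_rot: [3.14, 0.008, 2.5]
force: [0.7, -1.0, -3.2]
grip_width: 0.0176
finger_force: 59.5
```

```bash
python3 - <<'E'
from h import *
import cv2
t=viewer.grab_frame("top")["img"][150:290,410:580,::-1]; s=viewer.grab_frame("side")["img"][60:200,240:410,::-1]
cv2.imwrite("pics/a2.png",cv2.resize(np.hstack([t,s]),None,fx=2.3,fy=2.3,interpolation=cv2.INTER_CUBIC))
C=np.array([.5023,.265]);Rz=R.from_euler("z",.052)
for n,sx,sy in(("bolt",-1,-1),("ring",1,-1),("gear",-1,1),("tube",1,1)): print(n,np.round(Rz.apply([sx*.069-.027,sy*.056,0])[:2]+C,4))
E
python3 go.py .412 .202 .12 1.62
```

```text
bolt [0.4093 0.2041]
ring [0.5472 0.2113]
gear [0.4035 0.3159]
tube [0.5413 0.3231]
twist deg 50.4
cm [45.43 33.95 -1.2 ] rows 11.34456370950554 tilt [3.1416e+00 2.0000e-03 2.5002e+00]
after turn cm [ 55.11 -13.39  -1.2 ]
```

View pics/a2.png

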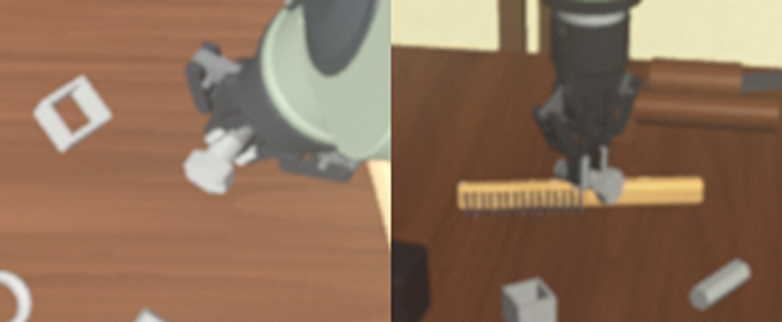

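Call:
move_arm:
  gripper: [0,0,0,0,0,0,0]
  linear:
    - [0,0,0]
    - [0,0,0]
    - [0,0,0]
    - [0,0,0]
    - [0,0,0]
    - [0,0,0]
    - [0,0,0]
  twist: [8.4,8.4,8.4,8.4,8.4,8.4,0]

```text
clock: 5.7
position: [0.5721, -0.3409, 0.1055]
tool_rot: [-3.14, -0.001, 1.618]
force: [0.5, 0.3, -2.1]
grip_width: 0.0174
finger_force: 59.3
```

Call:
move_arm:
  gripper: [0,0,0,0,0,0,0,0]
  linear:
    - [4,-1,0]
    - [4,-1,0]
    - [4,-1,0]
    - [4,-1,0]
    - [4,-1,0]
    - [4,-1,0]
    - [4,-1,0]
    - [4,-1,0]
  twist: [0,0,0,0,0,0,0,0]

```text
clock: 6.5
position: [0.4757, -0.0245, 0.106]
tool_rot: [-3.141, -0.0, 1.626]
force: [1.5, 1.5, -2.6]
grip_width: 0.0179
finger_force: 59.3
```

```bash
python3 go.py .4093 .2041 .12 1.623
```

```text
twist deg 0.2
cm [23.19 -5.36 -1.4 ] rows 4.7681325623234665 tilt [-3.1408e+00 -1.0000e-04  1.6261e+00]
after turn cm [23.17 -5.43 -1.4 ]
```

Call:
move_arm:
  gripper: [0,0,0,0,0,0,0,0]
  linear:
    - [3.9,-0.9,-0.3]
    - [3.9,-0.9,-0.3]
    - [3.9,-0.9,-0.3]
    - [3.9,-0.9,-0.3]
    - [3.8,-0.9,-0.2]
    - [3.8,-0.9,0]
    - [0,0,0]
    - [0,0,0]
  twist: [0,0,0,0,0,0,0,0]

```text
clock: 7.3
position: [0.4106, 0.2035, 0.12]
tool_rot: [-3.141, 0.0, 1.627]
force: [0.6, -1.0, -2.8]
grip_width: 0.0173
finger_force: 59.4
```

```bash
python3 go.py .4093 .2041 .014 1.623; python3 - <<'E'
from h import *
import cv2
t=viewer.grab_frame("top")["img"][190:350,80:260,::-1]; s=viewer.grab_frame("side")["img"][280:440,240:420,::-1]
cv2.imwrite("pics/a3.png",cv2.resize(np.hstack([t,s]),None,fx=2.2,fy=2.2,interpolation=cv2.INTER_CUBIC))
E
```

```text
twist deg 0.2
cm [ 0.06 -0.13 10.6 ] rows 2.1202449356148767 tilt [-3.1408e+00  4.0000e-04  1.6268e+00]
after turn cm [ 0.06 -0.13 10.6 ]
```

View pics/a3.png

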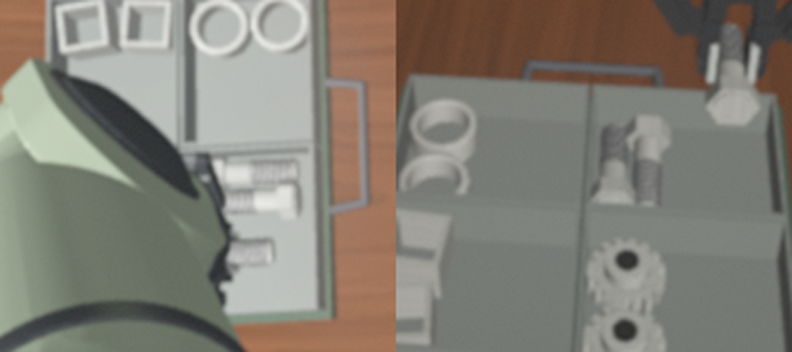

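Call:
move_arm:
  gripper: [0,0,0,0,0,0]
  linear:
    - [0,-0.1,4]
    - [0,0,3.5]
    - [0,0,2]
    - [0,0,0.7]
    - [0,0,0.3]
    - [0,0,0]
  twist: [0,0,0,0,0,0]

```text
clock: 8.0
position: [0.4107, 0.2028, 0.0158]
tool_rot: [3.141, -0.0, 1.62]
force: [-0.1, 0.4, -2.5]
grip_width: 0.0176
finger_force: 59.5
```

Call:
move_arm:
  gripper: [0,0,0]
  linear:
    - [0,0,0.2]
    - [0,0,0.1]
    - [0,0,0]
  twist: [0,0,0]

```text
clock: 8.3
position: [0.411, 0.2031, 0.0137]
tool_rot: [3.139, -0.0, 1.62]
force: [-3.9, -3.1, 24.9]
grip_width: 0.0176
finger_force: 62.6
```

Touching the floor; release narrowly.

Call:
move_arm:
  gripper: [0.4,0.4,0.4,0.4,0.4]
  linear:
    - [0,0,0]
    - [0,0,0]
    - [0,0,0]
    - [0,0,-1]
    - [0,0,-1]
  twist: [0,0,0,0,0]

```text
clock: 8.8
position: [0.4101, 0.2031, 0.0331]
tool_rot: [-3.141, 0.0, 1.621]
force: [-0.8, 0.2, 0.7]
grip_width: 0.0341
finger_force: 0.0
```

Call:
move_arm:
  gripper: [0.4,0.4,0.4,0.6,1,1]
  linear:
    - [0,0,-2]
    - [0,0,-4]
    - [0,0,-3]
    - [0,0,0]
    - [0,0,0]
    - [0,0,0]
  twist: [0,0,0,0,-8.5,-8.5]

```text
clock: 9.4
position: [0.4103, 0.203, 0.1231]
tool_rot: [3.141, 0.0, 1.923]
force: [0.0, -0.5, -0.8]
grip_width: 0.0761
finger_force: 0.0
```

```bash
python3 go.py .465 -.185 .12 2.4
```

```text
twist deg -27.3
cm [-38.3   -8.26   0.31] rows 7.837048911077443 tilt [3.1406e+00 3.0000e-04 1.9233e+00]
after turn cm [-30.24 -24.92   0.31]
```

Call:
move_arm:
  gripper: [1,1,1,1,1,1,1,1]
  linear:
    - [-4,-0.9,0]
    - [-4,-0.9,0]
    - [-4,-0.9,0]
    - [-4,-0.9,0]
    - [-4,-0.9,0]
    - [-4,-0.9,0]
    - [-4,-0.9,0]
    - [-4,-0.9,0]
  twist: [0,0,0,0,0,0,0,0]

```text
clock: 10.2
position: [0.451, -0.1242, 0.1228]
tool_rot: [3.141, 0.0, 1.917]
force: [0.7, 0.8, -0.0]
grip_width: 0.0854
finger_force: 0.0
```

Call:
move_arm:
  gripper: [1,1,1,1]
  linear:
    - [-4,-0.9,0]
    - [-2.3,-0.3,3]
    - [0,0,0]
    - [0,0,0]
  twist: [0,0,0,0]

```text
clock: 10.6
position: [0.4609, -0.1855, 0.0922]
tool_rot: [-3.141, -0.001, 1.917]
force: [-0.3, 0.3, 0.7]
grip_width: 0.0853
finger_force: 0.0
```

```bash
python3 go.py .465 -.185 .004; python3 - <<'E'
from h import *
import cv2
t=viewer.grab_frame("top")["img"][180:340,80:260,::-1]; s=viewer.grab_frame("side")["img"][310:470,210:430,::-1]
cv2.imwrite("pics/a4.png",cv2.resize(np.hstack([t,s]),None,fx=2,fy=2,interpolation=cv2.INTER_CUBIC))
E
```

```text
cm [-0.09  0.41  8.82] rows 1.7653508789175831 tilt [-3.1409e+00 -1.1000e-03  1.9168e+00]
```

View pics/a4.png

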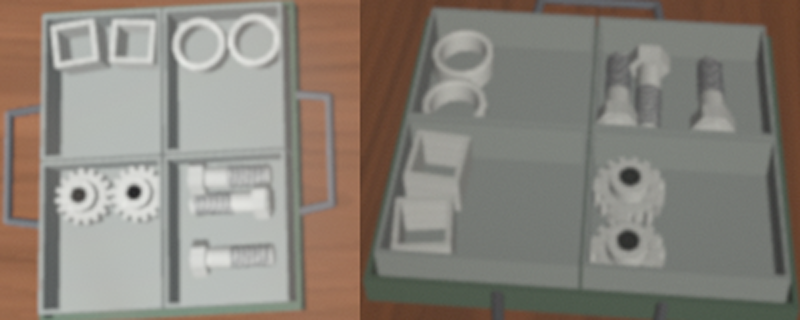

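Call:
move_arm:
  gripper: [1,1,1,1,1]
  linear:
    - [-0.1,0.4,4]
    - [0,0,3]
    - [0,0,1.2]
    - [0,0,0.4]
    - [0,0,0]
  twist: [0,0,0,0,0]

```text
clock: 11.2
position: [0.4658, -0.1849, 0.007]
tool_rot: [3.141, 0.0, 1.918]
force: [0.0, -0.6, 0.6]
grip_width: 0.0855
finger_force: 0.0
```

Call:
move_arm:
  gripper: [0,0,0,0,0,0]
  linear:
    - [0,0,0]
    - [0,0,0]
    - [0,0,0]
    - [0,0,0]
    - [0,0,0]
    - [0,0,0]
  twist: [0,0,0,0,0,0]

```text
clock: 11.8
position: [0.4659, -0.1856, 0.0076]
tool_rot: [3.141, 0.001, 1.917]
force: [-6.2, 1.6, 24.1]
grip_width: 0.0473
finger_force: 57.6
```

Call:
move_arm:
  gripper: [0,0,0,0,0]
  linear:
    - [0,0,-1]
    - [0,0,-4]
    - [0,0,-4]
    - [0,0,-3]
    - [0,0,0]
  twist: [0,0,0,0,0]

```text
clock: 12.3
position: [0.4671, -0.186, 0.1303]
tool_rot: [3.137, 0.004, 1.917]
force: [0.4, 0.8, -2.0]
grip_width: 0.0469
finger_force: 62.5
```

```bash
python3 go.py .547 .211 .13 3.19; python3 - <<'E'
from h import *
import cv2
s=viewer.grab_frame("side")["img"][120:300,280:460,::-1]
cv2.imwrite("pics/a5.png",cv2.resize(s,None,fx=2,fy=2,interpolation=cv2.INTER_CUBIC))
E
```

```text
twist deg -73.0
cm [3.464e+01 2.098e+01 3.000e-02] rows 8.099267639809643 tilt [3.1371 0.004  1.9168]
after turn cm [-9.900e+00  3.927e+01  3.000e-02]
```

View pics/a5.png

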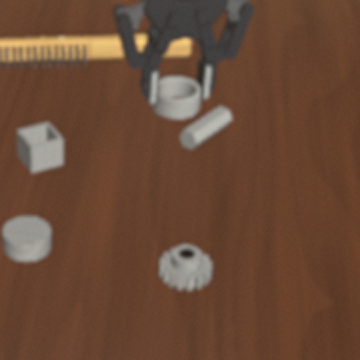

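Call:
move_arm:
  gripper: [0,0,0,0,0,0,0,0]
  linear:
    - [0,0,0]
    - [0,0,0]
    - [0,0,0]
    - [0,0,0]
    - [0,0,0]
    - [0,0,0]
    - [0,0,0]
    - [0,0,0]
  twist: [-8.5,-8.5,-8.5,-8.5,-8.5,-8.5,-8.5,-8.5]

```text
clock: 13.15
position: [0.4649, -0.1851, 0.1254]
tool_rot: [3.141, -0.001, 3.11]
force: [-0.4, -0.4, -2.4]
grip_width: 0.0472
finger_force: 62.5
```

Call:
move_arm:
  gripper: [0,0,0,0,0,0,0,0]
  linear:
    - [0,0,0]
    - [-1,4,0]
    - [-1,4,0]
    - [-1,4,0]
    - [-1,4,0]
    - [-1,4,0]
    - [-1,4,0]
    - [-1,4,0]
  twist: [-5,0,0,0,0,0,0,0]

```text
clock: 13.95
position: [0.5209, 0.0994, 0.1253]
tool_rot: [-3.142, -0.001, -3.092]
force: [1.3, -0.5, -0.7]
grip_width: 0.047
finger_force: 62.5
```

```bash
python3 go.py .547 .211 .1 3.19
```

```text
twist deg 0.1
cm [-3.16 11.01  2.53] rows 2.3469559066642467 tilt [-3.1415e+00 -1.5000e-03 -3.0916e+00]
after turn cm [-3.15 11.02  2.53]
```

Call:
move_arm:
  gripper: [0,0,0,0,0,0]
  linear:
    - [-1,4,0]
    - [-1,4,0.5]
    - [-1.2,3,1]
    - [0,0,1]
    - [0,0,0]
    - [0,0,0]
  twist: [0,0,0,0,0,0]

```text
clock: 14.55
position: [0.5474, 0.2083, 0.1007]
tool_rot: [-3.141, -0.002, -3.092]
force: [0.5, -1.0, -1.1]
grip_width: 0.0471
finger_force: 62.5
```

```bash
python3 go.py .547 .211 .0155 3.19
```

```text
twist deg 0.1
cm [0.02 0.27 8.52] rows 1.7040059499310334 tilt [-3.1407e+00 -1.5000e-03 -3.0923e+00]
after turn cm [0.02 0.27 8.52]
```

Call:
move_arm:
  gripper: [0,0,0,0,0,0]
  linear:
    - [0,0.3,3.5]
    - [0,0,3]
    - [0,0,1.2]
    - [0,0,0.5]
    - [0,0,0.2]
    - [0,0,0]
  twist: [0,0,0,0,0,0]

```text
clock: 15.15
position: [0.5483, 0.2123, 0.0183]
tool_rot: [3.141, 0.001, -3.092]
force: [-0.5, -0.1, -0.7]
grip_width: 0.0468
finger_force: 62.5
```

Call:
move_arm:
  gripper: [0,0,0]
  linear:
    - [0,0,0.1]
    - [0,0,0]
    - [0,0,0]
  twist: [0,0,0]

```text
clock: 15.45
position: [0.5479, 0.2124, 0.0167]
tool_rot: [3.141, 0.001, -3.092]
force: [-0.2, 0.1, -0.8]
grip_width: 0.048
finger_force: 62.5
```

Call:
move_arm:
  gripper: [0,0,0,0]
  linear:
    - [0,0,0.1]
    - [0,0,0]
    - [0,0,0.1]
    - [0,0,0]
  twist: [0,0,0,0]

```text
clock: 15.85
position: [0.5477, 0.2124, 0.0148]
tool_rot: [-3.141, 0.0, -3.092]
force: [-3.2, -2.1, 10.8]
grip_width: 0.0472
finger_force: 63.8
```

Call:
move_arm:
  gripper: [0.68,0.68,0.68,0.68,0.68]
  linear:
    - [0,0,0]
    - [0,0,0]
    - [0,0,0]
    - [0,0,-1]
    - [0,0,-1.5]
  twist: [0,0,0,0,0]

```text
clock: 16.35
position: [0.5473, 0.2123, 0.0397]
tool_rot: [-3.141, -0.001, -3.091]
force: [0.1, -0.7, 1.1]
grip_width: 0.0578
finger_force: 0.0
```

Call:
move_arm:
  gripper: [0.68,0.68,0.7,0.7]
  linear:
    - [0,0,-3]
    - [0,0,-4]
    - [0,0,-2]
    - [0,0,0]
  twist: [0,0,0,0]

```text
clock: 16.75
position: [0.5491, 0.2131, 0.1335]
tool_rot: [3.14, 0.005, -3.092]
force: [0.3, 0.5, -0.2]
grip_width: 0.0599
finger_force: 0.0
```

```bash
python3 go.py .444 -.0665 .12; 
```

```text
cm [ 11.89 -27.4    1.35] rows 5.979462189340383 tilt [ 3.1401  0.005  -3.0918]
```

Call:
move_arm:
  gripper: [0.8,0.8,0.8,0.8,0.8,0.8,0.8,0.8]
  linear:
    - [1.7,-3.9,0]
    - [1.7,-3.9,0]
    - [1.7,-3.9,0]
    - [1.7,-3.9,0]
    - [1.7,-3.9,0]
    - [1.7,-3.9,1]
    - [1.7,-4,1]
    - [0,0,1]
  twist: [0,0,0,0,0,0,0,0]

```text
clock: 17.55
position: [0.4402, -0.0728, 0.099]
tool_rot: [-3.139, -0.002, -3.099]
force: [0.7, 0.7, -0.3]
grip_width: 0.0684
finger_force: 0.0
```

Call:
move_arm:
  gripper: [0.8,0.8]
  linear:
    - [0,0,0]
    - [0,0,0]
  twist: [0,0,0,0]

```text
invalid input
```

```bash
python3 go.py .444 -.0665 .017; python3 - <<'E'
from h import *
import cv2
t=viewer.grab_frame("top")["img"][180:340,80:260,::-1]; s=viewer.grab_frame("side")["img"][180:340,260:460,::-1]
cv2.imwrite("pics/a6.png",cv2.resize(np.hstack([t,s]),None,fx=2,fy=2,interpolation=cv2.INTER_CUBIC))
E
```

```text
cm [-0.41  0.61  8.2 ] rows 1.646130992359754 tilt [-3.1389e+00 -2.0000e-03 -3.0987e+00]
```

View pics/a6.png

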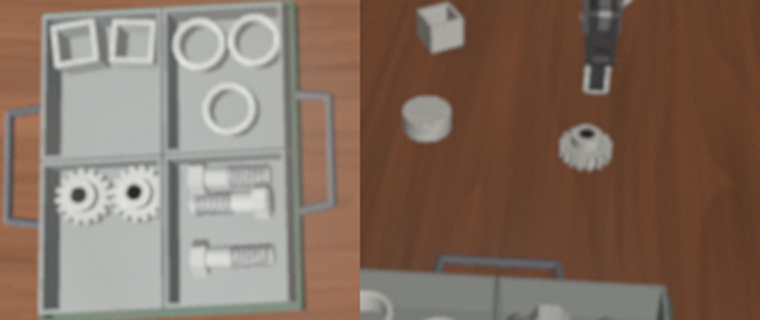

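Call:
move_arm:
  gripper: [0.8,0.8,0.8]
  linear:
    - [-0.4,0.6,1]
    - [0,0,3]
    - [0,0,0]
  twist: [0,0,0]

```text
clock: 17.95
position: [0.4456, -0.0594, 0.0579]
tool_rot: [3.141, -0.003, -3.089]
force: [-0.0, 0.7, 0.4]
grip_width: 0.0684
finger_force: 0.0
```

```bash
python3 go.py .444 -.0665 .017
```

```text
cm [ 0.2  -0.7   4.09] rows 0.8309595209776315 tilt [ 3.1406e+00 -2.6000e-03 -3.0891e+00]
```

Call:
move_arm:
  gripper: [0.8,0.8,0.8,0.8,0.8]
  linear:
    - [0.2,-0.7,0]
    - [0,0,2.5]
    - [0,0,1.2]
    - [0,0,0.3]
    - [0,0,0]
  twist: [0,0,0,0,0]

```text
clock: 18.45
position: [0.445, -0.0682, 0.0201]
tool_rot: [-3.141, 0.001, -3.092]
force: [-0.2, 1.2, 0.0]
grip_width: 0.0683
finger_force: 0.0
```

```bash
python3 go.py .444 -.0665 .017
```

```text
cm [0.09 0.18 0.31] rows 0.07411698256931157 tilt [-3.1414e+00  6.0000e-04 -3.0915e+00]
```

Call:
move_arm:
  gripper: [0.8,0.8,0,0,0,0,0]
  linear:
    - [0.1,0.1,0.3]
    - [0,0,0]
    - [0,0,0]
    - [0,0,0]
    - [0,0,0]
    - [0,0,0]
    - [0,0,0]
  twist: [0,0,0,0,0,0,0]

```text
clock: 19.15
position: [0.4436, -0.0672, 0.0168]
tool_rot: [-3.141, 0.0, -3.092]
force: [-4.2, -0.3, 15.9]
grip_width: 0.0268
finger_force: 58.0
```

Call:
move_arm:
  gripper: [0,0,0,0,0,0]
  linear:
    - [0,0,-1]
    - [0,0,-3]
    - [0,0,-4]
    - [0,0,-3]
    - [0,0,0]
    - [0,0,0]
  twist: [0,0,0,0,0,0]

```text
clock: 19.75
position: [0.4435, -0.0677, 0.1266]
tool_rot: [-3.141, 0.001, -3.092]
force: [-0.6, -0.7, -3.4]
grip_width: 0.0267
finger_force: 60.1
```

```bash
python3 go.py .4035 .316 .12; python3 - <<'E'
from h import *
import cv2
s=viewer.grab_frame("side")["img"][100:280,280:460,::-1]
cv2.imwrite("pics/a7.png",cv2.resize(s,None,fx=2,fy=2,interpolation=cv2.INTER_CUBIC))
E
```

```text
cm [ 2.11 38.52  0.66] rows 7.716023376345625 tilt [-3.1410e+00  7.0000e-04 -3.0924e+00]
```

View pics/a7.png

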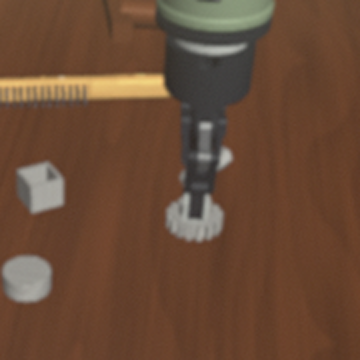

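Call:
move_arm:
  gripper: [0,0,0,0,0,0,0,0]
  linear:
    - [0.2,4,0]
    - [0.2,4,0]
    - [0.2,4,0]
    - [0.2,4,0]
    - [0.2,4,0]
    - [0.2,4,0]
    - [0.2,4,0]
    - [0.2,4,0]
  twist: [0,0,0,0,0,0,0,0]

```text
clock: 20.6
position: [0.4104, 0.2529, 0.125]
tool_rot: [-3.141, -0.002, -3.091]
force: [1.2, 0.5, -2.6]
grip_width: 0.0269
finger_force: 60.1
```

Call:
move_arm:
  gripper: [0,0,0,0,0,0]
  linear:
    - [0.2,3,0]
    - [0.2,2,1]
    - [0,1,1]
    - [0,0,1]
    - [0,0,0]
    - [0,0,0]
  twist: [0,0,0,0,0,0]

```text
clock: 21.2
position: [0.4047, 0.31, 0.0959]
tool_rot: [-3.14, -0.001, -3.093]
force: [0.2, -0.7, -4.0]
grip_width: 0.027
finger_force: 60.1
```

```bash
python3 go.py .4035 .316 .025
```

```text
cm [0.09 0.61 7.09] rows 1.42302423973555 tilt [-3.1404e+00 -8.0000e-04 -3.0928e+00]
```

Call:
move_arm:
  gripper: [0,0,0,0,0,0]
  linear:
    - [0.1,0.6,2]
    - [0,0,2.5]
    - [0,0,1.5]
    - [0,0,0.7]
    - [0,0,0.2]
    - [0,0,0]
  twist: [0,0,0,0,0,0]

```text
clock: 21.8
position: [0.4036, 0.3173, 0.0278]
tool_rot: [3.141, 0.0, -3.092]
force: [-0.8, -0.7, -3.5]
grip_width: 0.0267
finger_force: 60.2
```

Call:
move_arm:
  gripper: [0,0,0]
  linear:
    - [0,0,0.1]
    - [0,0,0]
    - [0,0,0]
  twist: [0,0,0]

```text
clock: 22.1
position: [0.4035, 0.3173, 0.0267]
tool_rot: [3.141, 0.0, -3.092]
force: [0.7, 0.1, -2.6]
grip_width: 0.027
finger_force: 60.2
```

Call:
move_arm:
  gripper: [0,0,0,0]
  linear:
    - [0,0,0.1]
    - [0,0,0]
    - [0,0,0.1]
    - [0,0,0]
  twist: [0,0,0,0]

```text
clock: 22.5
position: [0.4033, 0.3172, 0.0242]
tool_rot: [-3.142, -0.0, -3.092]
force: [-1.4, -0.6, -3.2]
grip_width: 0.0271
finger_force: 60.2
```

Call:
move_arm:
  gripper: [0,0,0]
  linear:
    - [0,0,0.1]
    - [0,0,0]
    - [0,0,0]
  twist: [0,0,0]

```text
clock: 22.8
position: [0.4033, 0.3173, 0.0238]
tool_rot: [-3.141, 0.0, -3.092]
force: [-3.6, -4.5, 13.4]
grip_width: 0.0268
finger_force: 62.0
```

Contact; release, lift.

Call:
move_arm:
  gripper: [0.5,0.5,0.5,0.5,0.5]
  linear:
    - [0,0,0]
    - [0,0,0]
    - [0,0,0]
    - [0,0,-1]
    - [0,0,-1.5]
  twist: [0,0,0,0,0]

```text
clock: 23.3
position: [0.4029, 0.3172, 0.0488]
tool_rot: [-3.141, -0.001, -3.091]
force: [1.0, -0.1, 0.0]
grip_width: 0.0426
finger_force: 0.0
```

Call:
move_arm:
  gripper: [0.5,0.5,0.5,0.8,1,1]
  linear:
    - [0,0,-2.5]
    - [0,0,-3]
    - [0,0,-3]
    - [0,0,0]
    - [0,0,0]
    - [0,0,0]
  twist: [0,0,0,0,8.5,8.5]

```text
clock: 23.9
position: [0.4034, 0.3171, 0.1343]
tool_rot: [3.141, 0.0, 2.889]
force: [0.4, -0.1, -0.2]
grip_width: 0.0837
finger_force: 0.0
```

```bash
python3 - <<'E'
# tube yaw: refine from top-face corners and edges
from h import *
o=lambda x,y:(325+x/4-.4,180+y/4-.4)
a,b=w("top",*o(485,10),.035),w("top",*o(535,80),.035); print("TR edge",np.linalg.norm(a-b),np.arctan2(*(a-b)[1::-1]))
c,d=w("top",*o(448,145),0),w("top",*o(398,77),0); print("BL",np.linalg.norm(c-d),np.arctan2(*(d-c)[1::-1]))
e=w("top",*o(532,87),.033);f=w("top",*o(450,145),0);
h=[w("top",*o(*q),.035) for q in((430,65),(465,35),(497,90),(465,112))]
for i,j in((0,1),(1,2),(2,3),(3,0)): print("hole",np.linalg.norm(h[i]-h[j]),np.degrees(np.arctan2(*(h[j]-h[i])[1::-1]))%90)
E
python3 go.py .6205 -.247 .14 2.17
```

```text
TR edge 0.03995823250863282 0.5866483757370134
BL 0.04038871486594815 0.6081515652657267
hole 0.02193832497843554 41.20484673974167
hole 0.029651841787943528 28.312074803150324
hole 0.018323039429322792 35.12203916404599
hole 0.027117945972039776 35.070806864366645
twist deg 41.2
cm [-35.13 -49.18  -0.57] rows 12.088995911887393 tilt [3.1409e+00 3.0000e-04 2.8887e+00]
after turn cm [-58.83 -13.89  -0.57]
```

Call:
move_arm:
  gripper: [1,1,1,1,1,1]
  linear:
    - [0,0,0]
    - [0,0,0]
    - [0,0,0]
    - [0,0,0]
    - [0,0,0]
    - [0,0,0]
  twist: [8.3,8.3,8.2,8.2,8.2,0]

```text
clock: 24.5
position: [0.4031, 0.3175, 0.134]
tool_rot: [3.141, 0.0, 2.173]
force: [0.5, 0.1, 0.6]
grip_width: 0.0857
finger_force: 0.0
```

Call:
move_arm:
  gripper: [1,1,1,1,1,1,1,1]
  linear:
    - [-4.2,-1,0]
    - [-4.2,-1,0]
    - [-4.2,-1,0]
    - [-4.2,-1,0]
    - [-4.2,-1,0]
    - [-4.2,-1,0]
    - [-4.2,-1,0]
    - [-4.2,-1,0]
  twist: [0,0,0,0,0,0,0,0]

```text
clock: 25.3
position: [0.5289, -0.0064, 0.1338]
tool_rot: [3.141, -0.0, 2.181]
force: [1.1, -0.2, -0.6]
grip_width: 0.0856
finger_force: 0.0
```

```bash
python3 go.py .6205 -.247 .1 2.17
```

```text
twist deg 0.6
cm [-24.97  -6.28   3.38] rows 5.193511378825482 tilt [ 3.1412e+00 -1.0000e-04  2.1808e+00]
after turn cm [-25.04  -6.01   3.38]
```

Call:
move_arm:
  gripper: [1,1,1,1,1,1,1,1]
  linear:
    - [-4,-1,0]
    - [-4,-1,0]
    - [-4,-1,0]
    - [-4,-1,0]
    - [-4,-1,1]
    - [-2.5,-0.5,1]
    - [-1.3,0,1]
    - [0,0,0]
  twist: [0,0,0,0,0,0,0,0]

```text
clock: 26.1
position: [0.6183, -0.2323, 0.1018]
tool_rot: [-3.141, -0.002, 2.177]
force: [-0.6, 0.2, -0.0]
grip_width: 0.0855
finger_force: 0.0
```

Call:
move_arm:
  gripper: [1,1]
  linear:
    - [0,0,0]
    - [0,0,0]
  twist: [0,0]

```text
clock: 26.3
position: [0.6188, -0.23, 0.104]
tool_rot: [3.141, -0.0, 2.178]
force: [-1.3, 0.2, 0.2]
grip_width: 0.0856
finger_force: 0.0
```

```bash
python3 go.py .6205 -.247 .008 2.17; python3 - <<'E'
from h import *
import cv2
t=viewer.grab_frame("top")["img"][180:340,80:260,::-1]; s=viewer.grab_frame("side")["img"][120:280,240:440,::-1]
cv2.imwrite("pics/a8.png",cv2.resize(np.hstack([t,s]),None,fx=2,fy=2,interpolation=cv2.INTER_CUBIC))
E
```

```text
twist deg 0.5
cm [-1.49 -0.84  9.6 ] rows 1.9505071820093978 tilt [ 3.1409e+00 -1.0000e-04  2.1784e+00]
after turn cm [-1.5  -0.82  9.6 ]
```

View pics/a8.png

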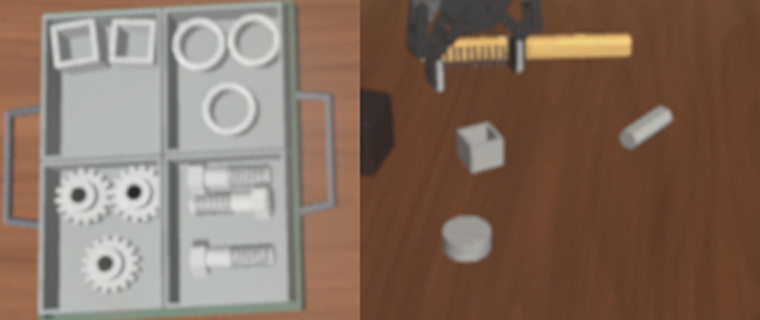

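Gear is placed well. Down to the tube.

Call:
move_arm:
  gripper: [1,1,1,1,1,1]
  linear:
    - [-1.5,-0.8,1]
    - [0,0,2.5]
    - [0,0,0]
    - [0,0,3]
    - [0,0,2]
    - [0,0,0]
  twist: [0.5,0,0,0,0,0]

```text
clock: 27.0
position: [0.6194, -0.248, 0.0165]
tool_rot: [-3.14, -0.003, 2.168]
force: [-0.3, 0.0, 0.2]
grip_width: 0.0854
finger_force: 0.0
```

```bash
python3 go.py .6205 -.247 .008 2.17
```

```text
twist deg -0.1
cm [0.02 0.15 0.85] rows 0.1735483757813109 tilt [-3.1395e+00 -2.9000e-03  2.1676e+00]
after turn cm [0.02 0.15 0.85]
```

Call:
move_arm:
  gripper: [1,1,0,0,0,0,0,0]
  linear:
    - [0,0.1,0.8]
    - [0,0,0]
    - [0,0,0]
    - [0,0,0]
    - [0,0,0]
    - [0,0,0]
    - [0,0,0]
    - [0,0,0]
  twist: [0,0,0,0,0,0,0,0]

```text
clock: 27.8
position: [0.6216, -0.2482, 0.0111]
tool_rot: [3.141, 0.001, 2.167]
force: [-2.1, 0.8, 7.1]
grip_width: 0.0393
finger_force: 60.8
```

Call:
move_arm:
  gripper: [0,0,0,0,0,0]
  linear:
    - [0,0,-1]
    - [0,0,-3]
    - [0,0,-4]
    - [0,0,-4]
    - [0,0,0]
    - [0,0,0]
  twist: [0,0,0,0,0,0]

```text
clock: 28.4
position: [0.6217, -0.2482, 0.1315]
tool_rot: [3.141, 0.002, 2.167]
force: [0.0, 0.0, -1.1]
grip_width: 0.0388
finger_force: 60.8
```

```bash
python3 go.py .5413 .3231 .13 3.194; python3 - <<'E'
from h import *
import cv2
s=viewer.grab_frame("side")["img"][60:240,220:400,::-1]
cv2.imwrite("pics/a9.png",cv2.resize(s,None,fx=2,fy=2,interpolation=cv2.INTER_CUBIC))
E
```

```text
twist deg -58.8
cm [51.79 25.42  0.15] rows 11.538762187508162 tilt [3.1407e+00 1.5000e-03 2.1669e+00]
after turn cm [ 5.04 57.47  0.15]
```

View pics/a9.png

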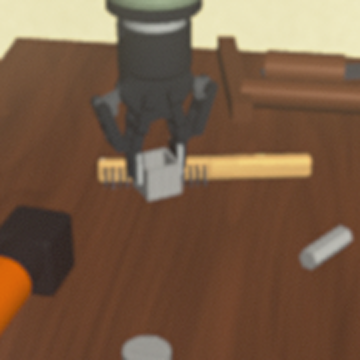

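Call:
move_arm:
  gripper: [0,0,0,0,0,0,0,0]
  linear:
    - [0,0,0]
    - [0,0,0]
    - [0,0,0]
    - [0,0,0]
    - [0,0,0]
    - [0,0,0]
    - [0,0,0]
    - [0,0,0]
  twist: [-8.4,-8.4,-8.4,-8.4,-8.4,-8.4,-8.4,0]

```text
clock: 29.25
position: [0.6207, -0.2479, 0.1287]
tool_rot: [3.14, -0.002, -3.087]
force: [-1.1, 0.7, -2.0]
grip_width: 0.0391
finger_force: 60.7
```

Call:
move_arm:
  gripper: [0,0,0,0,0,0,0,0]
  linear:
    - [0.4,4,0]
    - [0.4,4,0]
    - [0.4,4,0]
    - [0.4,4,0]
    - [0.4,4,0]
    - [0.4,4,0]
    - [0.4,4,0]
    - [0.4,4,0]
  twist: [0,0,0,0,0,0,0,0]

```text
clock: 30.05
position: [0.5721, 0.0714, 0.1297]
tool_rot: [3.142, -0.001, -3.095]
force: [0.4, -0.3, -0.9]
grip_width: 0.0392
finger_force: 60.8
```

```bash
python3 go.py .5413 .3231 .11 3.194
```

```text
twist deg -0.4
cm [ 1.92 25.29  1.97] rows 5.087596328648507 tilt [ 3.1415e+00 -1.1000e-03 -3.0953e+00]
after turn cm [ 1.76 25.3   1.97]
```

Call:
move_arm:
  gripper: [0,0,0,0,0,0,0,0]
  linear:
    - [0.3,4,0]
    - [0.3,4,0]
    - [0.3,4,0]
    - [0.3,4,0]
    - [0.3,4,0]
    - [0.3,3,1]
    - [0,1.5,1]
    - [0,0.5,0]
  twist: [0,0,0,0,0,0,0,0]

```text
clock: 30.85
position: [0.5405, 0.3202, 0.1085]
tool_rot: [-3.141, -0.003, -3.092]
force: [-0.3, -0.8, -0.6]
grip_width: 0.039
finger_force: 60.7
```

Call:
move_arm:
  gripper: [0,0,0]
  linear:
    - [0,0,0]
    - [0,0,0]
    - [0,0,0]
  twist: [0,0,0]

```text
clock: 31.15
position: [0.5427, 0.3174, 0.1107]
tool_rot: [-3.141, 0.0, -3.092]
force: [0.4, -0.7, -1.4]
grip_width: 0.039
finger_force: 60.7
```

```bash
python3 go.py .5413 .3231 .02 3.194
```

```text
twist deg -0.2
cm [0.11 0.57 9.07] rows 1.8170726772494423 tilt [-3.1412e+00  5.0000e-04 -3.0923e+00]
after turn cm [0.11 0.57 9.07]
```

Call:
move_arm:
  gripper: [0,0,0,0,0,0,0]
  linear:
    - [0.1,0.6,3]
    - [0,0,3]
    - [0,0,1.5]
    - [0,0,1]
    - [0,0,0.3]
    - [0,0,0]
    - [0,0,0]
  twist: [0,0,0,0,0,0,0]

```text
clock: 31.85
position: [0.5413, 0.3248, 0.0233]
tool_rot: [3.141, 0.001, -3.09]
force: [0.0, 0.8, -2.3]
grip_width: 0.0387
finger_force: 60.8
```

Call:
move_arm:
  gripper: [0,0,0]
  linear:
    - [0,0,0.1]
    - [0,0,0.1]
    - [0,0,0]
  twist: [0,0,0]

```text
clock: 32.15
position: [0.5409, 0.3246, 0.0205]
tool_rot: [3.142, 0.0, -3.09]
force: [-0.5, 0.1, -0.8]
grip_width: 0.0388
finger_force: 60.8
```

Call:
move_arm:
  gripper: [0,0,0,0]
  linear:
    - [0,0,0.1]
    - [0,0,0]
    - [0,0,0.1]
    - [0,0,0]
  twist: [0,0,0,0]

```text
clock: 32.55
position: [0.5407, 0.3246, 0.0182]
tool_rot: [-3.141, -0.0, -3.09]
force: [-0.1, 0.7, -1.3]
grip_width: 0.0388
finger_force: 60.8
```

Call:
move_arm:
  gripper: [0,0,0]
  linear:
    - [0,0,0.1]
    - [0,0,0]
    - [0,0,0]
  twist: [0,0,0]

```text
clock: 32.85
position: [0.5408, 0.3246, 0.018]
tool_rot: [-3.141, 0.0, -3.09]
force: [-4.3, -4.3, 13.8]
grip_width: 0.0387
finger_force: 62.6
```

Call:
move_arm:
  gripper: [0.62,0.62,0.62,0.62,0.62]
  linear:
    - [0,0,0]
    - [0,0,0]
    - [0,0,0]
    - [0,0,-1]
    - [0,0,-1.5]
  twist: [0,0,0,0,0]

```text
clock: 33.35
position: [0.5404, 0.3245, 0.0427]
tool_rot: [-3.141, -0.001, -3.09]
force: [-0.1, 0.5, 0.3]
grip_width: 0.0529
finger_force: 0.0
```

Call:
move_arm:
  gripper: [0.62,0.62,0.62,0.62,0.62,0.62,0.62,0.62]
  linear:
    - [0,0,-3]
    - [0,0,-4]
    - [0,0,-4]
    - [0,-4,0]
    - [0,-4,0]
    - [0,-4,0]
    - [0,-4,0]
    - [0,-4,0]
  twist: [0,0,0,0,0,0,0,0]

```text
clock: 34.15
position: [0.5512, 0.1234, 0.1537]
tool_rot: [-3.141, 0.001, -3.09]
force: [1.4, 0.2, 0.2]
grip_width: 0.0527
finger_force: 0.0
```

Call:
move_arm:
  gripper: [0.62,0.62,0.62,0.62,0.62,0.62]
  linear:
    - [0,-4,0]
    - [0,-4,0]
    - [0,-3,0]
    - [0,-1,0]
    - [0,0,0]
    - [0,0,0]
  twist: [0,0,0,0,0,0]

```text
clock: 34.75
position: [0.5574, 0.0063, 0.153]
tool_rot: [3.141, 0.001, -3.089]
force: [-0.2, 0.4, -0.4]
grip_width: 0.0527
finger_force: 0.0
```

```bash
python3 - <<'E'
from fit import *
st=monitor.observe(); print(st["clock"],st["position"],st["force"])
fr={c:viewer.grab_frame(c)["img"] for c in("top","side")}
C=np.array([.5023,.265]);Rz=R.from_euler("z",.052)
# bright regions in the tube bin's empty floor, and fitting loss with tube model at floor height 7mm
for cam in fr:
    a=cv2.imread(f"pics/{cam}0.png")[:,:,::-1].astype(int)
    d=(np.abs(fr[cam].astype(int)-a).max(2)>18).astype(np.uint8)
    n,l,s,c=cv2.connectedComponentsWithStats(d)
    print(cam,[(s[i].tolist(),np.round(c[i]).tolist()) for i in range(1,n) if s[i,4]>60])
    for n_,q in (("tube",(.541,.325)),("gear",(.403,.317)),("ring",(.547,.212)),("bolt",(.411,.203))): print("  expect",n_,np.round(px(cam,[*q,.022])))
# tube top-face rectangle
cam="top"; x,y=map(int,px(cam,[.541,.325,.042])); 
p=fr[cam][y-22:y+23,x-22:x+23]; g=cv2.cvtColor(cv2.resize(p,None,fx=4,fy=4,interpolation=cv2.INTER_CUBIC),cv2.COLOR_RGB2GRAY)
t,b=cv2.threshold(g,0,255,cv2.THRESH_OTSU); cs,_=cv2.findContours(b,cv2.RETR_EXTERNAL,cv2.CHAIN_APPROX_NONE)
m=max(cs,key=cv2.contourArea); print(t,cv2.minAreaRect(m),"mm/px",4*542.5/.97/1000)
E
```

```text
34.75 [0.55741958 0.0062774  0.15303793] [-0.18890711  0.38531862 -0.36337113]
top [([216, 55, 424, 425, 79464], [427.0, 303.0]), ([195, 223, 17, 27, 119], [205.0, 239.0]), ([123, 225, 28, 27, 237], [143.0, 241.0]), ([184, 225, 13, 17, 90], [188.0, 232.0]), ([123, 228, 17, 17, 161], [129.0, 235.0]), ([138, 298, 15, 30, 136], [147.0, 314.0]), ([175, 298, 44, 18, 395], [201.0, 306.0]), ([128, 308, 9, 8, 61], [132.0, 311.0])]
  expect tube [135. 238.]
  expect gear [134. 312.]
  expect ring [195. 235.]
  expect bolt [197. 308.]
side [([259, 0, 132, 222, 13428], [315.0, 79.0]), ([485, 0, 43, 61, 1689], [506.0, 25.0]), ([586, 0, 54, 104, 3577], [620.0, 42.0]), ([590, 106, 50, 140, 4790], [620.0, 176.0]), ([354, 206, 25, 23, 490], [366.0, 217.0]), ([359, 241, 28, 25, 559], [372.0, 253.0]), ([284, 338, 31, 33, 598], [299.0, 354.0]), ([375, 339, 22, 37, 383], [385.0, 362.0]), ([276, 393, 32, 42, 1001], [292.0, 414.0]), ([370, 406, 38, 39, 964], [389.0, 425.0])]
  expect tube [292. 414.]
  expect gear [389. 420.]
  expect ring [300. 351.]
  expect bolt [386. 356.]
147.0 ((92.0, 89.5), (179.0, 174.0), 90.0) mm/px 2.2371134020618557
```

```bash
python3 -c "
from workcell import bot; print(bot.job_done())"
```

```text
the job is handed in; nothing more can be done
None
```

The bolt, ring, gear and tube were each set down, in that order, on the empty floor of their own bins, and the job was handed in at about 35 s. The arm never touched the offcuts. The first three placements were seen in camera pictures. The tube was confirmed only by comparing before and after images, because the picture limit was used up.

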